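Shut the tagged air valve under the sliding cover

TASK

The compressed-air manifold box on the bench has a loose sliding cover: push the cover by its rib with the fingertips all the way to the left, onto the closed half of the box, so that the valve compartment is fully uncovered. Then push the handle that is marked with the round tag disc clockwise until it is fully shut, crosswise to its pipe. Do not lift the cover off the box, leave the other handle as it is and the things round about where they lie, and finish clear of everything.

Things in the scene. Friction and masses are not known exactly. Their poses are not given: they have to be found in the camera images.
- manifold: grey steel box fixed to the bench, 160 (x) x 444 (y) x 70 mm high; low feet add 23 mm at both ends. Origin: centre of its underside; at yaw 0 +x points away from the robot, +y left. Right half: open-topped valve compartment; left half: closed by a fixed plate 54 mm high. The cover slides along y on ledges 60 mm high, between 70 mm high lips (6 to 8 mm thick) on all four sides
- compartment (a point): centre of the floor of the valve compartment, 6 mm above the bench, at box y -109 mm; inside it measures 132 (x) x 210 (y) mm. Two pipes of 14 mm run through it along x, 45 mm either side of this point, top 27 mm above the bench; they stand out 27 mm at front and back, with 20 mm collars
- cover: loose sheet-steel cover plate, 144 (x) x 216 (y) x 5 mm, 0.3 to 0.6 kg, in the top of the box with 2 mm play each side. Origin: centre of its underside, 60 mm above the bench; axes as the box's. Starts over the compartment (its centre at box y -104 to -85 mm) and slides left to about +106 mm, against the end lip
- cover_rib (a point): centre of the upright push rib in the middle of the cover: 90 mm along x, 14 mm thick along y, top 28 mm above the cover's underside (88 mm above the bench); this point is 16 mm above the cover's underside
- tagged_pivot (a point): point on the upright hinge axis of the handle to be shut, 46.5 mm above the bench; at box x +20 mm, box y -154 or -64 mm (varies). A flat round steel tag disc, 40 mm across, 3 mm thick, lies on this handle's hub (top 56 mm above the bench); the other handle has only a 10 mm stud there. Below: brass valve body 36 x 26 mm, top 30 mm above the bench, with an 18 mm neck
- tagged_tip (a point): centre of the rounded end of the tagged handle, 50 mm from its pivot; the blade is a steel bar 12 mm wide, reaching 56 mm from the pivot, from 40 to 53 mm above the bench
- tagged_handle (a joint): angle of the tagged handle: 0 = open, handle points from the pivot along box -x (towards the robot); grows clockwise seen from above; 1.571 = shut against its stop, handle points along box +y (left). Starts at 0 to 0.2. Stiff by friction (about 0.1 N m, some 2.5 N at 40 mm from the pivot), stays where it is left
- plain_pivot (a point): the same point of the other valve, whose handle has no disc; the handle is otherwise alike
- plain_handle (a joint): angle of the other handle, same meaning; starts at 0 to 0.2 and must be left alone
- stone: grey and red sharpening stone 150 mm long, 50 mm wide, 25 mm thick, lying loose in front of the left half of the box; bystander
- waxes: small ridged block of wax, 34 x 55 x 21 mm, lying loose in front of the right half of the box; bystander
- tin: flat round black tin, 89 mm across, 42 mm high, to the right of the box; bystander
- tape: roll of masking tape, 100 mm across, 25 mm high, lying flat to the right of the box; bystander
- mallet: hammer with a wooden handle, 270 mm long, lying to the left of the box; bystander

How it is judged:
By the outcome, as a careful person would: the job done as asked, in the order asked, and still so for the second after the job is handed in, with the robot touching nothing.
It also fails if it takes over 51 s, if anything falls off the work surface, if the arm or the gripper's body presses on something with over 40 N, if the wrist force passes 120 N, or if a joint passes its speed limit or range.

ROBOT

A 6-joint arm with a two-finger parallel gripper is mounted at the origin on a cart in front of the work surface, level with it; the furniture and walls round the work are solid. World frame = base frame: x ahead of the robot, y to its left, z up, the work surface at z = 0. Lengths are in m, angles in rad, forces in N, time in s.
With the tool pointing down it reaches from about 0.325 to 0.9 m from the base axis. Payload 6.1 kg.
Tool frame: the origin (TCP) lies at the very end of the fingers, on their centre line; the grasp point (between the pads) lies 19 mm behind it; z points along the fingers, y is the line along which they close (so a half turn about z gives the same grasp; the last joint's range is limited). The gripper opens to 87 mm and grips with 3 to 60 N. Pads are 19 mm wide; open, the fingers measure 117 mm over their backs; the gripper's body (75 mm by 190 mm) begins 51 mm behind the grasp point.
Start: joints at [1.127, 0.22, 1.526, -0, 1.395, -0.126], TCP at [0.195, 0.594, 0.223] pointing down, gripper open.
Joint ranges: [-2.98, 2.98], [-0.91, 2.08], [0.09, 2.57], [-1.24, 4.39], [0.2, 2.65], [-2.68, 2.68]. Speed limits (rad/s): [2.57, 2.57, 3.01, 3.14, 3.14, 3.14].

INTERFACE

Orientations are given as a rotation vector (axis times angle).
In Python, from cell import robot gives the robot as it stands.
- The arm moves only by the tool move_arm, never from a script. Its argument "motion" is a list of rows, each a list of 4 numbers: the shift along the tool's x, y, z in cm, then the turn about the tool's z in rad. A call has 1 to 10 rows; each row shifts and turns the commanded pose from where the row before left it, along the tool's axes as they then stand; what a row does not reach is not made up. A row lasts 1/8 s, in which the tool goes at most 62.5 mm and 10.7 degrees, less where a joint would pass 70% of its speed; a pose out of reach is approached as far as the arm can. A call with a gripper value outside its range is refused whole. "jaw" is the opening, from 0 (shut) to 1 (fully open), set as the call begins (left out, the last holds). The fingers move at their own pace and stop on an object; "force" is the grip in N (left out, the last holds). Time passes only in rows, so rows that do not move let the fingers close. It gives the time, the measured TCP pose, the force, the opening and the grip force at its end, in the units of the state.
- robot.read_state(): the state, without advancing time (a new reading comes with each control period).
- robot.get_image(name): name is "side" or "top" or "wrist"; returns the picture (400x640x3 uint8, red, green, blue); there is no depth.
- robot.camera_info(name): a dict with "K" (3x3 intrinsics, pixels), "distortion" ([k1, k2, p1, p2, k3] as OpenCV has them; the pictures are not rectified), "R" (3x3) and "t" (3): a world point X has camera coordinates R X + t; the wrist camera has in their place "tool_from_camera" (4x4, takes a point from camera to tool coordinates, whose origin is the TCP and whose axes are the flange's). Camera axes: x right, y down, z forward; pixel columns grow to the right and rows downward; lengths in m; the calibration is good to about 2 mm. A picture is of the moment at which its call begins: read the wrist's pose just before it. camera_info takes no time and is no camera call.
- robot.hand_in(): hands the job in; it is judged then, once.
The state is a dict: "clock": time; "joint_pos": joint angles; "joint_vel": joint speeds; "tau": joint torques, N m; "eef_pos": TCP position; "tcp_rot": TCP orientation; "contact_force": force on the tool from outside, world axes, zero at the start; "torque": the same for the moment, N m; "width": finger opening in m; "gripper_force": force on a finger pad.
Only numpy, scipy, OpenCV 4.12 (cv2) and the standard library are available. Lean on these libraries where they do the work, as an engineer would, in place of code of your own. Each camera call takes 0.05 s, during which the arm holds its last target. There are 200 camera calls.

## Working session

There is one attempt and no reset: what is moved stays moved. The work goes in short steps, Python scripts to look and compute and a tool call to move; the robot and the scene stay as the last step left them, time stands still between calls to the robot, and variables do not carry over. Pictures are saved under pics/ and viewed, at most 10 in all, crops included, and the job is handed in when it is done.

Besides the shell and the picture viewer there is one more tool, called after "Emit:" as a command line: name --pt "numbers of a row" for each row, then --argument value for the rest. move_arm: Moves the arm, as the interface text tells. Its arguments: {"type":"object","properties":{"motion":{"type":"array","items":{"type":"array","items":{"type":"number"}}},"jaw":{"type":"number"},"force":{"type":"number"}},"required":["motion"]}

```bash
mkdir -p pics; ls; python3 - <<'E'
from cell import robot
import cv2
s=robot.read_state(); print({k:s[k] for k in('clock','eef_pos','tcp_rot','contact_force','width')})
for n in("top","side"):
    i=robot.camera_info(n); print(n,i)
    cv2.imwrite(f"pics/{n}0.png",robot.get_image(n)[:,:,::-1])
print(robot.camera_info("wrist"))
E
```

```text
pics
{'clock': 0.0, 'eef_pos': array([0.19504313, 0.59313515, 0.22142248]), 'tcp_rot': array([-4.97016406e-01, -3.10150330e+00,  2.94047990e-03]), 'contact_force': array([ 0.04557655, -0.20241096,  0.14226346]), 'width': 0.08727717097535949}
top {'K': array([[444.02816316,   0.        , 317.23008627],
       [  0.        , 444.02816316, 209.76658348],
       [  0.        ,   0.        ,   1.        ]]), 'distortion': array([-0.09762137,  0.        ,  0.        ,  0.        ,  0.        ]), 'R': array([[ 0.00610007, -0.99995201,  0.00766542],
       [-0.9945574 , -0.00686413, -0.10396374],
       [ 0.10401137, -0.00698952, -0.99455155]]), 't': array([0.02357905, 0.49878962, 1.64181355])}
side {'K': array([[366.65922338,   0.        , 317.58880784],
       [  0.        , 366.65922338, 199.39336042],
       [  0.        ,   0.        ,   1.        ]]), 'distortion': array([-0.01652576,  0.        ,  0.        ,  0.        ,  0.        ]), 'R': array([[ 0.99714276, -0.07541447,  0.00435597],
       [-0.03249052, -0.48022457, -0.87654363],
       [ 0.06819592,  0.8738976 , -0.48130271]]), 't': array([-0.47901004,  0.10236406,  1.22615713])}
{'K': array([[276.85314384,   0.        , 319.20819287],
       [  0.        , 276.85314384, 196.27590867],
       [  0.        ,   0.        ,   1.        ]]), 'distortion': array([-0.0098439,  0.       ,  0.       ,  0.       ,  0.       ]), 'tool_from_camera': array([[ 8.72902188e-04, -9.69235197e-01, -2.46134865e-01,
         6.51552428e-02],
       [ 9.99999574e-01,  7.72453385e-04,  5.04653446e-04,
        -2.26404861e-04],
       [-2.99000172e-04, -2.46135201e-01,  9.69235458e-01,
        -1.63309134e-01],
       [ 0.00000000e+00,  0.00000000e+00,  0.00000000e+00,
         1.00000000e+00]])}
```

View pics/top0.png

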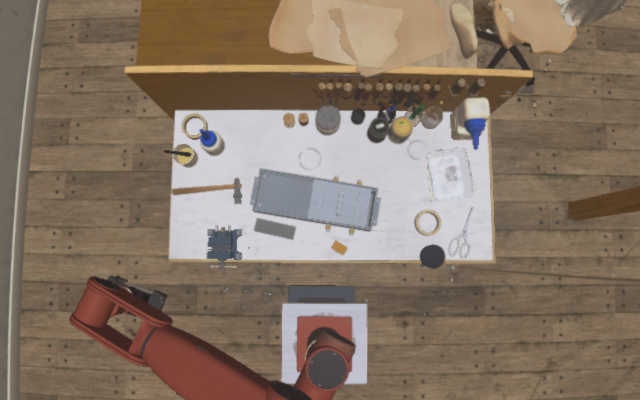

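View pics/side0.png

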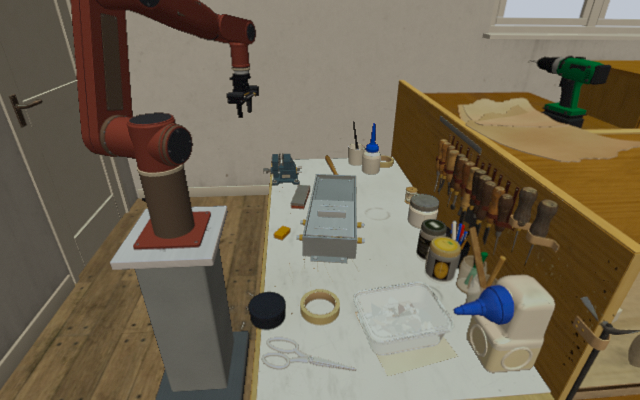

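The top view shows the box from about (255,170) to (378,230), turned a few degrees. The cover is on the right, with its rib near (340,203). I'll enlarge it.

```bash
python3 - <<'E'
import cv2
a=cv2.imread("pics/top0.png")[155:255,235:395]
cv2.imwrite("pics/topc.png",cv2.resize(a,None,fx=5,fy=5,interpolation=cv2.INTER_CUBIC))
E
```

```text
(no output)
```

View pics/topc.png

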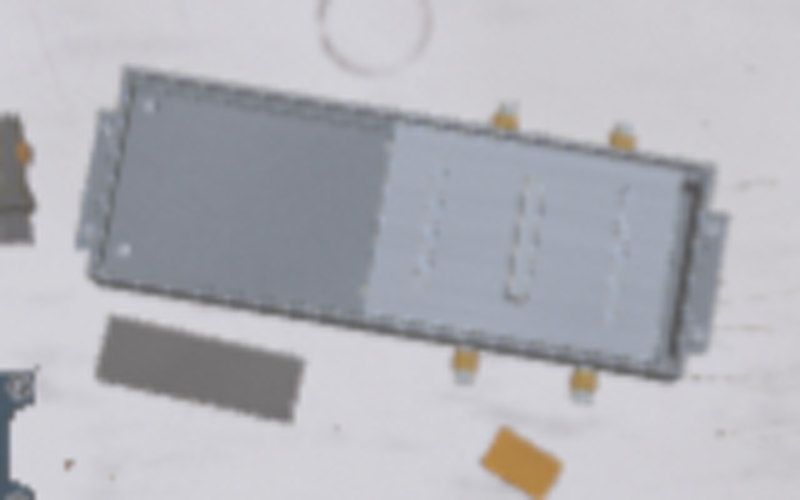

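The crop shows the box's top corners at (125,68), (713,163), (680,377) and (91,280). The rib runs from (530,180) to (513,298), and the cover edges are at x≈380 and x≈680.

```bash
cat > h.py <<'E'
import numpy as np, cv2
from scipy.spatial.transform import Rotation as Ro
from cell import robot
def back(name,px,z,st=None):
    i=robot.camera_info(name)
    if name=="wrist":
        T=i["tool_from_camera"]; Rw=Ro.from_rotvec(st["tcp_rot"]).as_matrix()
        Rc=Rw@T[:3,:3]; c=Rw@T[:3,3]+st["eef_pos"]
    else: Rc=i["R"].T; c=-Rc@i["t"]
    u=cv2.undistortPoints(np.array(px,float).reshape(-1,1,2),i["K"],i["distortion"]).reshape(-1,2)
    d=np.c_[u,np.ones(len(u))]@Rc.T
    return c+d*((z-c[2])/d[:,2])[:,None]
E
python3 - <<'E'
from h import *
f=lambda p:[(235+x/5-.4,155+y/5-.4) for x,y in p]
c=back("top",f([(125,68),(713,163),(680,377),(91,280)]),.07)
print(c.round(4)); m=c.mean(0)
d=(c[0]+c[3]-c[1]-c[2])/2; print("len",np.hypot(*d[:2]),"yaw",np.arctan2(-d[0],d[1]))
e=(c[0]+c[1]-c[2]-c[3])/2; print("wid",np.hypot(*e[:2]),"yaw",np.arctan2(e[1],e[0]),m)
r=back("top",f([(530,180),(513,298)]),.088); print(r, r.mean(0))
y=np.arctan2(-d[0],d[1]);ey=np.array([-np.sin(y),np.cos(y)]);ex=np.array([np.cos(y),np.sin(y)])
q=(r.mean(0)-m)[:2]; print("rib box",q@ex,q@ey)
s=robot.read_state();print(Ro.from_rotvec(s['tcp_rot']).as_matrix().round(3))
E
```

```text
[[ 0.6471  0.2412  0.07  ]
 [ 0.5792 -0.1935  0.07  ]
 [ 0.4211 -0.168   0.07  ]
 [ 0.4893  0.2628  0.07  ]]
len 0.43807181326947303 yaw -0.15592965075924375
wid 0.1596538161359664 yaw -0.1481230418197459 [0.53418719 0.03563646 0.07      ]
[[ 0.56276364 -0.05726142  0.088     ]
 [ 0.47652301 -0.04500338  0.088     ]] [ 0.51964332 -0.0511324   0.088     ]
rib box -0.0008923314953088999 -0.08797479021501073
[[-0.95   0.312 -0.001]
 [ 0.312  0.95  -0.002]
 [ 0.    -0.002 -1.   ]]
```

Emit:
move_arm --pt "0 0 0 -0.162" --pt "-2.8 -4.18 0 0" --pt "-2.8 -4.18 0 0" --pt "-2.8 -4.18 0 0" --pt "-2.8 -4.18 0 0" --pt "-2.8 -4.18 0 0" --pt "-2.8 -4.18 0 0" --pt "-2.8 -4.18 0 0" --pt "-2.8 -4.18 0 0" --jaw 0 --force 20

```text
clock: 1.23
eef_pos: [0.3649, 0.227, 0.2223]
tcp_rot: [-0.244, -3.132, 0.0]
contact_force: [2.0, -0.4, 0.0]
width: 0.0057
gripper_force: 0.0
```

Emit:
move_arm --pt "-2.8 -4.18 0 0" --pt "-2.8 -4.18 0 0" --pt "-2.8 -4.18 0 0" --pt "-2.8 -4.18 0 0" --pt "-2.8 -4.18 0 0" --pt "-2.8 -4.18 0 0" --pt "-2.8 -4.18 0 0" --pt "0 0 0 0" --pt "0 0 0 0"

```text
clock: 2.35
eef_pos: [0.5124, -0.0906, 0.2219]
tcp_rot: [-0.245, -3.13, -0.001]
contact_force: [-0.9, 0.6, 0.2]
width: 0.0004
gripper_force: 0.0
```

```bash
cat >> h.py <<'E'
yaw=-0.155; C=np.array([.534,.036])
EX=np.array([np.cos(yaw),np.sin(yaw)]); EY=np.array([-np.sin(yaw),np.cos(yaw)])
def box(p): q=np.asarray(p)[...,:2]-C; return np.stack([q@EX,q@EY],-1)
def snap(n,f,s=1.25):
    st=robot.read_state(); im=robot.get_image(n)[:,:,::-1]
    cv2.imwrite(f,cv2.resize(im,None,fx=s,fy=s,interpolation=cv2.INTER_CUBIC)); np.save("st.npy",st,allow_pickle=True); return st
def show(st): print(st["clock"],st["eef_pos"].round(4),"box mm",(box(st["eef_pos"])*1000).round(1),"w",round(st["width"],4),"F",st["contact_force"].round(2)); print(Ro.from_rotvec(st["tcp_rot"]).as_matrix().round(3)[:,1])
E
python3 - <<'E'
from h import *
show(snap("wrist","pics/w1.png"))
E
```

```text
2.35 [ 0.5124 -0.0906  0.2219] box mm [  -1.8 -128.4] w 0.0004 F [-0.94  0.63  0.24]
[0.156 0.988 0.001]
```

View pics/w1.png

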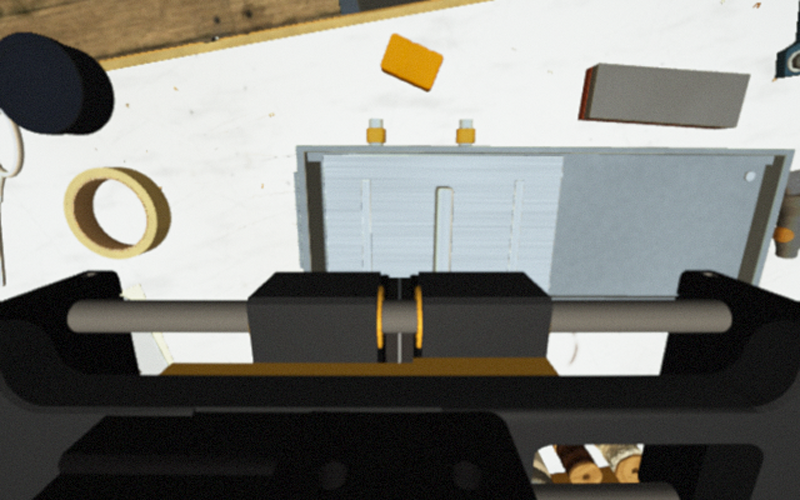

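The wrist view shows the fingers shut. The front lip runs from (297,146) to (795,150), and the front end of the rib is at (444,186), to the left of the fingers. I'll check its position against the top view.

```bash
python3 - <<'E'
from h import *
st=np.load("st.npy",allow_pickle=True).item()
print(box(back("wrist",[(297/1.25,146/1.25),(795/1.25,150/1.25)],.07,st)))
print(box(back("wrist",[(444/1.25,186/1.25),(436/1.25,230/1.25),(453/1.25,230/1.25)],.088,st)))
E
```

```text
[[-0.07720134 -0.21807662]
 [-0.07456376  0.224315  ]]
[[-0.04375336 -0.09039462]
 [-0.00562119 -0.0962295 ]
 [-0.00561061 -0.08132266]]
```

Emit:
move_arm --pt "0 0 3.5 0" --pt "0 0 3.5 0" --pt "0 0 3.5 0" --pt "0 0 2.5 0" --pt "-0.2 0 2.1 0" --pt "0 0 0 0" --pt "0 0 0 0"

```text
clock: 3.28
eef_pos: [0.5153, -0.0906, 0.0726]
tcp_rot: [0.243, 3.131, -0.0]
contact_force: [-1.2, -1.4, -0.0]
width: 0.0005
gripper_force: 0.0
```

Emit:
move_arm --pt "0 0.5 0 0" --pt "0 0.8 0 0" --pt "0 0.8 0 0" --pt "0 0.8 0 0" --pt "0 1 0 0" --pt "0 1 0 0" --pt "0 1 0 0" --pt "0 1 0 0" --pt "0 0 0 0"

```text
clock: 4.4
eef_pos: [0.5254, -0.0215, 0.0711]
tcp_rot: [-0.243, -3.131, -0.002]
contact_force: [0.5, -0.1, 0.1]
width: 0.0004
gripper_force: 0.0
```

```bash
python3 - <<'E'
from h import *
show(snap("wrist","pics/w2.png"))
E
```

```text
4.4 [ 0.5254 -0.0215  0.0711] box mm [  0.3 -58.2] w 0.0004 F [ 0.51 -0.12  0.08]
[0.154 0.988 0.001]
```

View pics/w2.png

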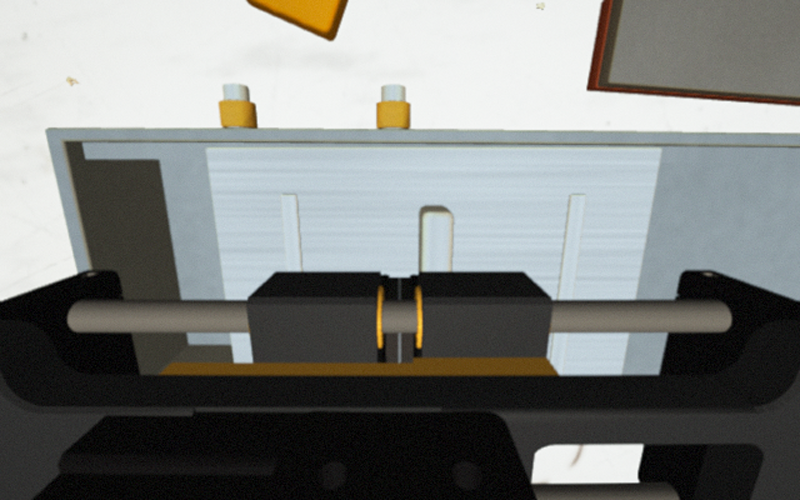

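The wrist view shows the cover sliding: the rib is at (436,240), just left of the fingers, and the compartment is opening on the right. I'll push on.

Emit:
move_arm --pt "0 1 0 0" --pt "0 1.5 0 0" --pt "0 1.5 0 0" --pt "0 1.5 0 0" --pt "0 1.5 0 0" --pt "0 1.5 0 0" --pt "0 1.5 0 0" --pt "0 1.2 0 0" --pt "0 0.6 0 0" --pt "0 0.6 0 0"

```text
clock: 5.7
eef_pos: [0.545, 0.0996, 0.0716]
tcp_rot: [0.245, 3.132, -0.0]
contact_force: [-0.2, -2.4, -1.1]
width: 0.0002
gripper_force: 1.2
```

Emit:
move_arm --pt "0 0.4 0 0" --pt "0 0.4 0 0" --pt "0 0.4 0 0" --pt "0 0.4 0 0" --pt "0 0.2 0 0" --pt "0 0 0 0"

```text
clock: 6.45
eef_pos: [0.5477, 0.1177, 0.0716]
tcp_rot: [0.244, 3.132, 0.001]
contact_force: [0.5, 0.6, -0.5]
width: 0.0007
gripper_force: 0.4
```

Emit:
move_arm --pt "0 0.3 0 0" --pt "0 0.3 0 0" --pt "0 0.2 0 0" --pt "0 0 0 0"

```text
clock: 6.95
eef_pos: [0.549, 0.1255, 0.0716]
tcp_rot: [0.244, 3.132, 0.001]
contact_force: [-0.6, -2.2, -0.1]
width: 0.0005
gripper_force: 0.7
```

Emit:
move_arm --pt "0 0.3 0 0" --pt "0 0.2 0 0" --pt "0 0 0 0"

```text
clock: 7.32
eef_pos: [0.5487, 0.1264, 0.0716]
tcp_rot: [-0.244, -3.13, 0.01]
contact_force: [-5.6, -16.7, 6.5]
width: 0.0006
gripper_force: 8.8
```

Emit:
move_arm --pt "0 -0.6 0 0" --pt "0 -0.8 0 0" --pt "0 0 -2.5 0" --pt "0 0 -3.5 0" --pt "-1.5 -3.2 -3 0" --pt "-1.5 -3.2 -3 0" --pt "-1.5 -3.2 -3 0" --pt "-1.5 -3.2 0 0" --pt "-1.5 -3.2 0 0" --pt "-1.5 -2.5 0 0"

```text
clock: 8.57
eef_pos: [0.608, -0.0815, 0.2216]
tcp_rot: [0.245, 3.131, 0.001]
contact_force: [0.6, 0.1, 0.1]
width: 0.0003
gripper_force: 0.0
```

Emit:
move_arm --pt "0 0 0 0" --pt "0 0 0 0"

```text
clock: 8.82
eef_pos: [0.6074, -0.0798, 0.2213]
tcp_rot: [-0.244, -3.132, -0.001]
contact_force: [-1.1, -0.2, 0.2]
width: 0.0003
gripper_force: 0.0
```

```bash
python3 - <<'E'
from h import *
show(snap("wrist","pics/w3.png"))
E
```

```text
8.825 [ 0.6074 -0.0798  0.2213] box mm [  90.4 -103.1] w 0.0003 F [-1.1  -0.17  0.16]
[0.155 0.988 0.001]
```

View pics/w3.png

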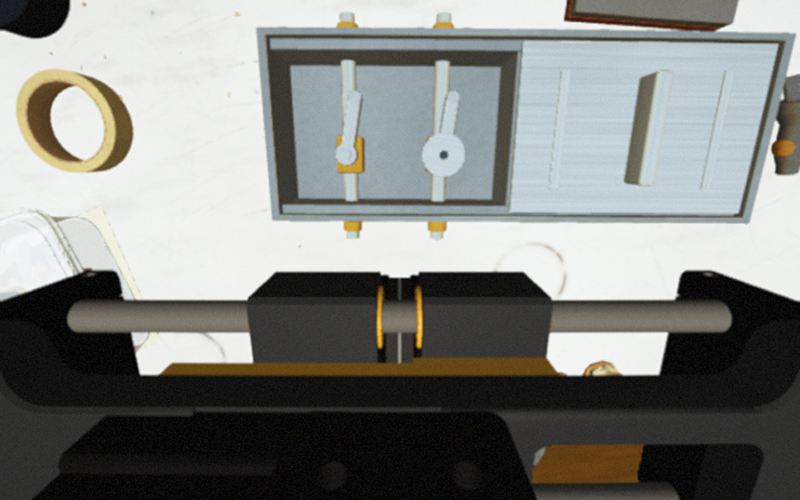

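The wrist view shows the cover fully left and the compartment open. The disc is at (444,155), on the valve at box y −64, with its blade end near (454,95). The plain handle is at (347,154), with its end near (354,95).

```bash
python3 - <<'E'
from h import *
st=np.load("st.npy",allow_pickle=True).item()
f=lambda p,z:(box(back("wrist",np.array(p)/1.25,z,st))*1000).round(1)
print(f([(444,155)],.056),f([(454,92)],.053),"plain",f([(347,152)],.056),f([(354,93)],.053))
print("box corners",f([(259,29),(797,35),(274,220),(748,221)],.07),"comp opening",f([(520,42),(512,212)],.06))
E
```

```text
[[ 22.9 -61.9]] [[-31.5 -54.3]] plain [[  20.2 -151. ]] [[ -30.7 -143.4]]
box corners [[ -76.5 -217.2]
 [ -74.1  225.4]
 [  80.9 -218.5]
 [  81.7  221.9]] comp opening [[-69.9  -0.9]
 [ 75.    3.6]]
```

Emit:
move_arm --pt "2.7 0.3 0 0" --pt "2.8 0.3 0 0" --pt "2.8 0.3 0 0" --pt "2.7 0.2 0 0" --pt "0 0 3.5 0" --pt "0 0 3.5 0" --pt "0 0 3 0" --pt "0 0 0 0" --pt "0 0 0 0"

```text
clock: 10.0
eef_pos: [0.5014, -0.0521, 0.1228]
tcp_rot: [0.243, 3.131, -0.0]
contact_force: [-0.2, 0.1, -0.4]
width: 0.0001
gripper_force: 0.0
```

```bash
python3 - <<'E'
from h import *
st=robot.read_state(); show(st)
P=np.array([22.5,-61.5])
p=np.array([-20,-92.]); out=[]
ths=np.r_[np.arange(.14,1.571,.13),1.571]
for t in ths:
    r=40-4*t/1.571; u=np.array([-np.cos(t),np.sin(t)]);n=np.array([np.sin(t),np.cos(t)])
    q=P+r*u-(6+9.5*n[0]+11*n[1])*n+ (3*n if t==ths[-1] else 0)
    d=(q-p)/10; out.append([round(-d[0],2),round(d[1],2),0,0]); p=q; print(round(t,2),q.round(1))
print(out)
E
```

```text
10.0 [ 0.5014 -0.0521  0.1228] box mm [-18.6 -92.1] w 0.0001 F [-0.22  0.1  -0.38]
[ 0.154  0.988 -0.   ]
0.14 [-19.3 -74. ]
0.27 [-20.5 -69.5]
0.4 [-21.1 -64.6]
0.53 [-21.1 -59.5]
0.66 [-20.3 -54.2]
0.79 [-18.8 -48.9]
0.92 [-16.4 -43.8]
1.05 [-13.2 -38.9]
1.18 [ -9.1 -34.5]
1.31 [ -4.4 -30.7]
1.44 [  1.1 -27.7]
1.57 [  7.  -25.5]
1.57 [ 10.  -25.5]
[[np.float64(-0.07), np.float64(1.8), 0, 0], [np.float64(0.12), np.float64(0.46), 0, 0], [np.float64(0.06), np.float64(0.49), 0, 0], [np.float64(-0.0), np.float64(0.51), 0, 0], [np.float64(-0.08), np.float64(0.53), 0, 0], [np.float64(-0.16), np.float64(0.53), 0, 0], [np.float64(-0.24), np.float64(0.51), 0, 0], [np.float64(-0.32), np.float64(0.49), 0, 0], [np.float64(-0.4), np.float64(0.44), 0, 0], [np.float64(-0.48), np.float64(0.38), 0, 0], [np.float64(-0.54), np.float64(0.3), 0, 0], [np.float64(-0.59), np.float64(0.22), 0, 0], [np.float64(-0.3), np.float64(0.0), 0, 0]]
```

Descend to z 0.038, then push along the arc.

Emit:
move_arm --pt "0.15 0 2.5 0" --pt "0 0 2.5 0" --pt "0 0 2 0" --pt "0 0 1.5 0" --pt "0 0 0 0" --pt "0 0 0 0"

```text
clock: 10.75
eef_pos: [0.5002, -0.0525, 0.0376]
tcp_rot: [0.244, 3.13, -0.001]
contact_force: [1.0, 0.1, 0.1]
width: 0.0007
gripper_force: 0.0
```

Emit:
move_arm --pt "0 0.9 0 0" --pt "-0.07 0.9 0 0" --pt "0.12 0.46 0 0" --pt "0.06 0.49 0 0" --pt "0 0.51 0 0" --pt "-0.08 0.53 0 0" --pt "-0.16 0.53 0 0" --pt "-0.24 0.51 0 0" --pt "0 0 0 0"

```text
clock: 11.88
eef_pos: [0.5103, -0.0044, 0.0363]
tcp_rot: [-0.244, -3.131, -0.001]
contact_force: [-0.8, -1.5, -1.0]
width: 0.0004
gripper_force: 0.4
```

Emit:
move_arm --pt "-0.32 0.49 0 0" --pt "-0.4 0.44 0 0" --pt "-0.48 0.38 0 0" --pt "-0.54 0.3 0 0" --pt "-0.5 0.22 0 0" --pt "-0.2 0 0 0" --pt "0 0 0 0"

```text
clock: 12.75
eef_pos: [0.534, 0.0097, 0.0359]
tcp_rot: [-0.243, -3.124, -0.0]
contact_force: [-14.8, -1.6, 10.8]
width: 0.0005
gripper_force: 7.3
```

Emit:
move_arm --pt "-0.2 0 0 0" --pt "0 0 0 0"

```text
clock: 13.0
eef_pos: [0.5341, 0.0097, 0.0357]
tcp_rot: [-0.243, -3.12, -0.001]
contact_force: [-20.7, -0.6, 15.9]
width: 0.0006
gripper_force: 10.6
```

Emit:
move_arm --pt "0.5 0 0 0" --pt "0.7 0 0 0" --pt "0.6 0 0 0" --pt "0 0 -2 0" --pt "0 0 -3 0" --pt "0 0 -4 0" --pt "-2.2 -1.6 -4 0" --pt "-2.8 -2 -4 0" --pt "-2.8 -2 -1.5 0" --pt "-2.8 -2 0 0"

```text
clock: 14.25
eef_pos: [0.6167, -0.0808, 0.2244]
tcp_rot: [0.244, 3.127, -0.001]
contact_force: [-0.0, -0.4, -1.4]
width: 0.0003
gripper_force: 0.0
```

Emit:
move_arm --pt "0 0 0 0" --pt "0 0 0 0" --pt "0 0 0 0"

```text
clock: 14.62
eef_pos: [0.6139, -0.079, 0.2213]
tcp_rot: [-0.243, -3.132, -0.001]
contact_force: [0.2, 0.2, 0.1]
width: 0.0004
gripper_force: 0.0
```

```bash
python3 - <<'E'
from h import *
show(snap("wrist","pics/w4.png"))
E
```

```text
14.625 [ 0.6139 -0.079   0.2213] box mm [  96.7 -101.3] w 0.0004 F [0.22 0.24 0.13]
[0.154 0.988 0.   ]
```

View pics/w4.png

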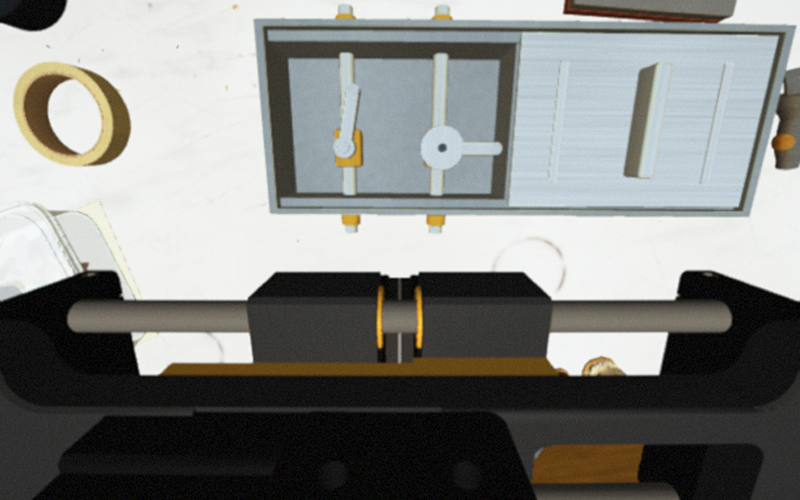

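The wrist view shows the tagged handle pointing straight left, from (442,148) to (500,149), so it is shut. The plain handle is unchanged, the cover is still fully left, and the arm is clear.

```bash
python3 -c "
from cell import robot
print(robot.hand_in())"
```

```text
the job is handed in; nothing more can be done
None
```

The job is handed in: the cover is fully left against its end stop, the tagged handle is shut crosswise against its stop, the plain handle was left alone, and the arm finished clear at about 15 s; no verdict came back.

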